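# Nest the screw dippers in their till

## Robot

A 6-joint arm with a two-finger parallel gripper is mounted at the origin on the work surface. World frame = base frame: x ahead of the robot, y to its left, z up, the work surface at z = 0. Lengths are in m, angles in rad, forces in N, time in s.
With the tool pointing down it reaches from about 0.3 to 0.775 m from the base axis. Payload 14.6 kg.
Tool frame: the origin (TCP) lies midway between the tips of the shut fingers; the grasp point (between the pads) lies 19 mm behind it (ctrl.pinch_z is the z of the grasp point in the tool frame, in m); z points along the fingers, y is the line along which they close (so a half turn about z gives the same grasp; the last joint's range is limited). The gripper opens to 94 mm and grips with 3 to 60 N. Pads are 16 mm wide; open, the fingers measure 119 mm over their backs; the gripper's body (75 mm by 177 mm) begins 78 mm behind the grasp point.
Start: joints at [-1.168, 0.3, 1.521, -0, 1.321, -0.067], TCP at [0.249, -0.49, 0.205] pointing down, gripper open.
Joint ranges: [-3.03, 3.03], [-0.79, 2.21], [0.23, 2.52], [-1.04, 4.18], [0, 3.07], [-2.55, 2.55]. Speed limits (rad/s): [2.22, 2.22, 2.57, 3.14, 3.14, 3.14].

## Interface

Orientations are given as [roll, pitch, yaw] about the fixed x, y, z axes, in that order (R = Rz(yaw) Ry(pitch) Rx(roll)).
In Python, from station import ctrl, camera, ticket gives the robot as it stands. The module is installed in compiled form; this text tells all that it offers.
- The arm moves only by the shell command python3 -m inch 'ROWS' [FORCE]. ROWS is text: rows parted by semicolons, each of 7 numbers parted by spaces: the opening, from -1 (shut) to 1 (fully open), then the shift along the tool's x, y, z in units of 0.03 m (1.0 is 0.03 m), then the turn, a rotation vector about the tool's x, y, z in units of 10 degrees (1.0 is 10 degrees). In form: grip dx dy dz rx ry rz; .... A call has 1 to 10 rows; each row shifts and turns the commanded pose from where the row before left it, along the tool's axes as they then stand; what a row does not reach is not made up. A row lasts 1/8 s, in which the tool goes at most 62.5 mm and 10.7 degrees, less where a joint would pass 70% of its speed; a pose out of reach is approached as far as the arm can. A call with a number of a shift or a turn outside -1 to 1 is refused whole. A call with a gripper value outside its range is refused whole. The fingers move at their own pace and stop on an object; FORCE is the grip in N (left out, the last holds). Time passes only in rows, so rows that do not move let the fingers close. It gives the time, the measured TCP pose, the force, the opening and the grip force at its end, in the units of the state.
- ctrl.get_obs(): the state, without advancing time (a new reading comes with each control period).
- camera(name): name is "scene" or "top" or "wrist"; returns a dict with "img" (400x640x3 uint8, blue, green, red), "range_z" (400x640 float32, m along the optical axis (not along the pixel's ray), 0 where there is no reading), "intrinsics" (3x3 intrinsics, pixels), "view" (4x4, takes a point from world to camera coordinates). Camera axes: x right, y down, z forward; pixel columns grow to the right and rows downward; lengths in m; the calibration is good to about 2 mm. The wrist camera is an equidistant fisheye: a pixel r from the principal point sees the ray r / f radians off the axis. A picture is of the moment at which its call begins.
- ticket.hand_in(): hands the job in; it is judged then, once.
The state is a dict: "time_s": time; "qpos": joint angles; "joint_vel": joint speeds; "tau": joint torques, N m; "ee_pos": TCP position; "eef_rot": TCP orientation; "force": force on the tool from outside, world axes, zero at the start; "moment": the same for the moment, N m; "grip_width": finger opening in m; "grip_force": force on a finger pad.
Only numpy, scipy, OpenCV 4.12 (cv2) and the standard library are available. Lean on these libraries where they do the work, as an engineer would, in place of code of your own. Each camera call takes 0.05 s, during which the arm holds its last target. There are 200 camera calls.

## Task

The hinge screws are all used, so put the four empty screw dippers away before the flap is dropped: stand the largest (red handle) flat in the wooden till, then nest the others in it one at a time, next smaller each time (yellow, green, blue), each upright and fully home on the floor of the one before. Handles may point any way. Set each dipper down rather than dropping it, and leave the hinges, latch, tools and glue where they are.

Things in the scene. Friction and masses are not known exactly. Their poses are not given: they have to be found in the camera images.
- dipper_a: largest screw dipper: open round aluminium cup, red handle. Outside diameter 112 mm at the rim tapering to 102 at the foot, rim 72 mm high, wall 2.5, floor 3, about 150 g. Origin: centre of its underside; z up its axis; x out along the handle. Starts upright on the bench, handle pointing roughly to -y (within 0.5 rad).
- dipper_a_grip (a point): middle of the level red handle bar (75 mm long from the rim out, 16 wide, 6 thick): 96 mm out from the cup's axis, 83 mm above its underside, mid-thickness; axes as the dipper's.
- dipper_b: second screw dipper: open round aluminium cup, yellow handle. Outside diameter 92 mm at the rim tapering to 82 at the foot, rim 67 mm high, wall 2.5, floor 3, about 115 g. Origin: centre of its underside; z up its axis; x out along the handle. Starts upright on the bench, handle pointing roughly to -y (within 0.5 rad).
- dipper_b_grip (a point): middle of the level yellow handle bar (75 mm long from the rim out, 16 wide, 6 thick): 86 mm out from the cup's axis, 89 mm above its underside, mid-thickness; axes as the dipper's. Nested, it clears the rims and handles below by 3 mm pointing any way, but fingers reach lower: handles about 45 degrees apart leave them room.
- dipper_c: third screw dipper: open round aluminium cup, green handle. Outside diameter 72 mm at the rim tapering to 62 at the foot, rim 62 mm high, wall 2.5, floor 3, about 85 g. Origin: centre of its underside; z up its axis; x out along the handle. Starts upright on the bench, handle pointing roughly to -y (within 0.5 rad).
- dipper_c_grip (a point): middle of the level green handle bar (75 mm long from the rim out, 16 wide, 6 thick): 76 mm out from the cup's axis, 95 mm above its underside, mid-thickness; axes as the dipper's. Nested, it clears the rims and handles below by 3 mm pointing any way, but fingers reach lower: handles about 45 degrees apart leave them room.
- dipper_d: smallest screw dipper: open round aluminium cup, blue handle. Outside diameter 54 mm at the rim tapering to 44 at the foot, rim 57 mm high, wall 2.5, floor 3, about 60 g. Origin: centre of its underside; z up its axis; x out along the handle. Starts upright on the bench, handle pointing roughly to -y (within 0.5 rad).
- dipper_d_grip (a point): middle of the level blue handle bar (75 mm long from the rim out, 16 wide, 6 thick): 67 mm out from the cup's axis, 101 mm above its underside, mid-thickness; axes as the dipper's. Nested, it clears the rims and handles below by 3 mm pointing any way, but fingers reach lower: handles about 45 degrees apart leave them room.
- till: the till: fixed square open plywood-brown wooden tray, 170 x 170 mm outside, 30 mm high, walls and floor 9 mm, 152 mm square inside. Origin: centre of its underside on the bench
- till_in (a point): centre of the till's inner floor, 9 mm above the bench; z up
- tee_hinge: bystander: black iron tee hinge lying flat, 235 mm long, 100 mm across the leaf, 12 mm high; origin on its underside near the knuckle, strap 190 mm along its -x
- gate_latch: bystander: galvanised gate latch lying flat, 130 x 50 x 32 mm, origin under its middle
- combination_square: bystander: steel combination square lying flat, rule 200 mm, black head 100 mm, 18 mm high, origin under the middle of the rule (rule along its x)
- screwdriver: bystander: red-handled cross-head screwdriver, 200 mm, lying along its x, about 30 mm high
- glue_bottle: bystander: white glue bottle standing upright, diameter 60 mm, 170 mm tall, origin under its middle
- butt_hinge: bystander: open brass butt hinge lying flat, 72 x 90 x 12 mm, origin under its middle
Not all that is in view belongs to the job. Leave any orange look-alike of the dipper_c alone.

How it is judged:
By the outcome, as a careful person would: the job done as asked, in the order asked, and still so for the second after the job is handed in, with the robot touching nothing.
It also fails if it takes over 72 s, if anything falls off the work surface, if the arm or the gripper's body presses on something with over 40 N, if the wrist force passes 120 N, or if a joint passes its speed limit or range.

## Working session

There is one attempt and no reset: what is moved stays moved. The work goes in short steps, Python scripts to look and compute and a shell command to move; the robot and the scene stay as the last step left them, time stands still between calls to the robot, and variables do not carry over. Pictures are saved under pics/ and viewed, at most 10 in all, crops included, and the job is handed in when it is done.

```bash
mkdir -p pics; ls
python3 - <<'E'
from station import ctrl,camera
import cv2,numpy as np
o=ctrl.get_obs();print({k:np.round(v,3) for k,v in o.items()},ctrl.pinch_z)
for n in("top","scene"):
    c=camera(n);np.savez(f"pics/{n}0.npz",**c);cv2.imwrite(f"pics/{n}0.png",c["img"]);print(n,c["intrinsics"],np.round(c["view"],3))
E
```

```text
pics
{'time_s': np.float64(0.0), 'qpos': array([-1.168,  0.3  ,  1.522,  0.   ,  1.321, -0.067]), 'joint_vel': array([ 0.   , -0.003, -0.001, -0.   , -0.   ,  0.002]), 'tau': array([-1.0000e-03, -5.3181e+01, -3.5274e+01,  7.1000e-02,  2.4000e-02,
       -0.0000e+00]), 'ee_pos': array([ 0.249, -0.49 ,  0.205]), 'eef_rot': array([-3.14, -0.  ,  0.47]), 'force': array([-0.189,  0.322,  0.293]), 'moment': array([-0.056, -0.056,  0.033]), 'grip_force': np.float64(0.0), 'grip_width': np.float64(0.094)} -0.0188
top [[397.20472649   0.         315.71325003]
 [  0.         397.20472649 199.49816259]
 [  0.           0.           1.        ]] [[ 0.027 -0.999 -0.026  0.009]
 [-0.995 -0.025 -0.099  0.573]
 [ 0.098  0.028 -0.995  1.244]
 [ 0.     0.     0.     1.   ]]
scene [[383.05233317   0.         322.95452332]
 [  0.         383.05233317 200.06317555]
 [  0.           0.           1.        ]] [[ 0.285  0.958  0.02  -0.157]
 [ 0.591 -0.159 -0.791 -0.268]
 [-0.754  0.237 -0.612  1.581]
 [ 0.     0.     0.     1.   ]]
```

View pics/top0.png

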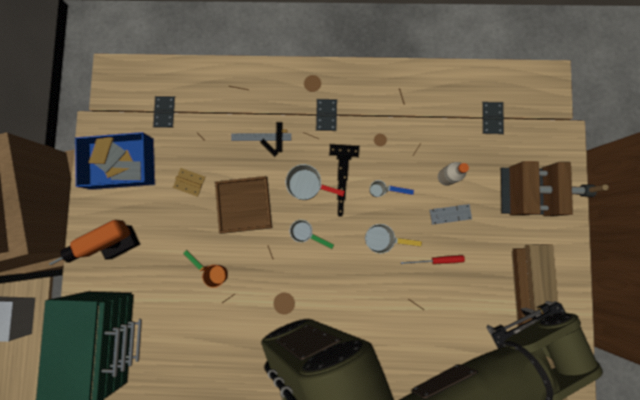

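View pics/scene0.png

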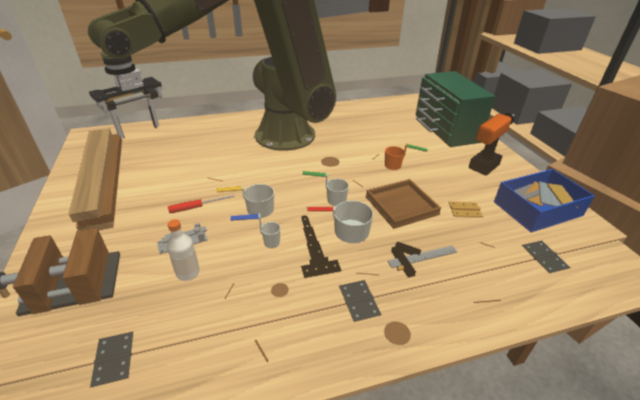

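Top view: candidates with green handles are the aluminium cup (302,231) with its handle at (322,241), and the orange cup (214,274) with its handle at (194,260). dipper_c is the aluminium one. Red items are the dipper_a handle (332,189), on the big cup at (304,182), and the screwdriver (448,260), which isn't part of this. Yellow/b is at (379,238), blue/d at (377,189), the till at (243,205), and the glue bottle at (453,174).

```bash
cat > h.py <<'E'
import cv2,numpy as np
from scipy.optimize import least_squares
from station import ctrl,camera
SP=dict(a=(.096,.083,.056,.072,(0,8)),b=(.086,.089,.046,.067,(20,32)),c=(.076,.095,.036,.062,(50,80)),d=(.067,.101,.027,.057,(105,125)))
def rays(c,px):
    K,V=c["intrinsics"],c["view"];R,t=V[:3,:3],V[:3,3]
    d=np.c_[(np.asarray(px,float)-[K[0,2],K[1,2]])/K[0,0],np.ones(len(px))]@R
    return -R.T@t,d
def plane(c,px,z):
    o,d=rays(c,px);return o+d*((z-o[2])/d[:,2])[:,None]
def cloud(c):
    v,u=np.nonzero(c["range_z"]>0);o,d=rays(c,np.c_[u,v]);return o+d*c["range_z"][v,u][:,None],np.c_[u,v]
def handle(c,k,roi,base=0.):
    """centre, direction of a handle bar by colour; roi=(u0,v0,u1,v1)"""
    hsv=cv2.cvtColor(c["img"],cv2.COLOR_BGR2HSV);lo,hi=SP[k][4]
    m=cv2.inRange(hsv,(lo,140,60),(hi,255,255))
    if k=="a":m|=cv2.inRange(hsv,(172,140,60),(180,255,255))
    w=np.zeros_like(m);u0,v0,u1,v1=roi;w[v0:v1,u0:u1]=255;m&=w
    cn=max(cv2.findContours(m,cv2.RETR_EXTERNAL,cv2.CHAIN_APPROX_NONE)[0],key=cv2.contourArea)
    mm=np.zeros_like(m);cv2.drawContours(mm,[cn],-1,255,-1)
    v,u=np.nonzero(mm);p=plane(c,np.c_[u,v],base+SP[k][1]+.003)[:,:2]
    e=np.linalg.svd(p-p.mean(0),full_matrices=False)[2][0];s=(p-p.mean(0))@e
    return p.mean(0),e,np.ptp(s),len(p)
def rim(c,k,guess,base=0.):
    """centre of the rim: cloud points at rim height on a circle near the guess"""
    P,_=cloud(c);r,z=SP[k][2]-.00125,base+SP[k][3]
    f=lambda q,Q:np.hypot(*(Q-q).T)-r
    q=np.array(guess)
    for tol in(.015,.008,.006):
        d=np.hypot(*(P[:,:2]-q).T);Q=P[(abs(P[:,2]-z)<.008)&(abs(d-r)<tol),:2]
        q=least_squares(f,q,args=(Q,),loss="soft_l1",f_scale=.002).x
    return q,len(Q)
def report(c,k,roi,base=0.):
    g,e,L,n=handle(c,k,roi,base)
    r=SP[k][0];cand=min((g+e*r,g-e*r),key=lambda q:-rim(c,k,q,base)[1] if 1 else 0)
    q,m=rim(c,k,cand,base);phi=np.arctan2(*(g-cand)[::-1])
    phi2=np.arctan2(*(g-q)[::-1])
    print(k,"grip",g.round(4),"rim",q.round(4),m,"dist",np.hypot(*(g-q)).round(4),"phi handle/line",np.degrees([phi,phi2]).round(1),"L",L.round(3),n)
    return g,q,phi2
E
python3 - <<'E'
from h import *
c=dict(np.load("pics/top0.npz"))
for k,roi in dict(a=(312,170,350,205),b=(390,225,430,260),c=(308,225,340,255),d=(385,178,420,203)).items():
    try: report(c,k,roi)
    except Exception as e: print(k,e)
P,px=cloud(c);print("till floor z etc")
m=(abs(P[:,2]-.03)<.006)&(px[:,0]>205)&(px[:,0]<283)&(px[:,1]>168)&(px[:,1]<240)
r=cv2.minAreaRect(P[m][:,:2].astype(np.float32)*1000);print(r,m.sum())
cr=c["img"][165:290,180:440];cv2.imwrite("pics/crop0.png",cv2.resize(cr,None,fx=3,fy=3,interpolation=cv2.INTER_CUBIC))
E
```

```text
a grip [ 0.5967 -0.03  ] rim [0.6235 0.0653] 111 dist 0.0991 phi handle/line [-106.1 -105.7] L 0.073 128
b grip [ 0.4458 -0.2607] rim [ 0.4545 -0.1752] 95 dist 0.0859 phi handle/line [-95.5 -95.8] L 0.069 117
c grip [0.4408 0.0013] rim [0.4715 0.0685] 71 dist 0.0739 phi handle/line [-114.8 -114.6] L 0.063 57
d grip [ 0.6003 -0.2338] rim [ 0.6102 -0.1688] 51 dist 0.0657 phi handle/line [-98.7 -98.7] L 0.066 73
till floor z etc
((552.044677734375, 260.4965515136719), (170.1996307373047, 170.0712432861328), 7.617892742156982) 551
```

View pics/crop0.png

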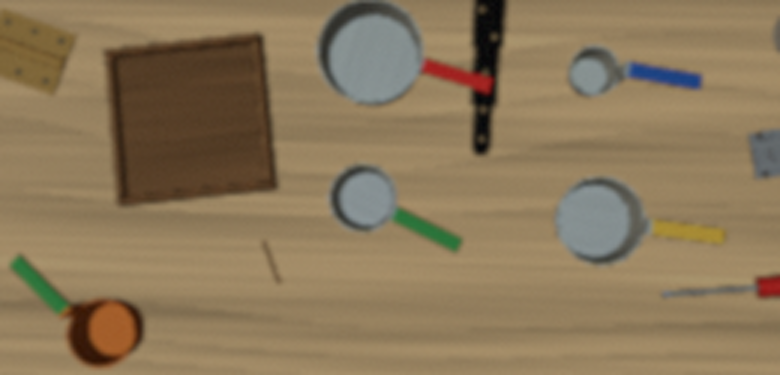

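The crop confirms it: the aluminium cup at crop (363,197) with the green handle is dipper_c and the orange cup at (105,330) is the decoy. The red-handled big cup is at (370,50), and the red tip at (770,287) is the screwdriver.

```bash
cat > go.py <<'E'
import sys,numpy as np
from station import ctrl
# usage: go.py x y z psi_deg -> turn (units) and shift (units) in the frame after the turn
x,y,z,psi=map(float,sys.argv[1:5]);o=ctrl.get_obs();p=np.array(o["ee_pos"]);c=np.degrees(o["eef_rot"][2])
d=np.array([x,y,z])-p;t=(psi-c+180)%360-180
s=np.radians(psi);print("turn rz %.2f"%(-t/10),"shift %.2f %.2f %.2f"%tuple(np.array([d[0]*np.cos(s)+d[1]*np.sin(s),d[0]*np.sin(s)-d[1]*np.cos(s),-d[2]])/.03),"yaw now %.1f"%c,"t",o["time_s"])
E
python3 go.py .597 -.0285 .13 74.2
```

```text
turn rz -4.73 shift 17.97 6.97 2.50 yaw now 26.9 t 0.1
```

```bash
python3 -m inch '-0.1 0 0 0 0 0 -0.95; -0.1 0 0 0 0 0 -0.95; -0.1 0 0 0 0 0 -0.95; -0.1 0 0 0 0 0 -0.94; -0.1 0 0 0 0 0 -0.94; -0.1 1 0.39 0 0 0 0; -0.1 1 0.39 0 0 0 0; -0.1 1 0.39 0 0 0 0; -0.1 1 0.39 0 0 0 0; -0.1 1 0.39 0 0 0 0' 50
python3 -m inch '-0.1 1 0.39 0 0 0 0; -0.1 1 0.39 0 0 0 0; -0.1 1 0.39 0 0 0 0; -0.1 1 0.39 0 0 0 0; -0.1 1 0.39 0 0 0 0; -0.1 1 0.39 0 0 0 0; -0.1 1 0.39 0.3 0 0 0; -0.1 1 0.39 0.5 0 0 0;-0.1 1 0.39 0.5 0 0 0; -0.1 1 0.39 0.5 0 0 0'
python3 go.py .597 -.0285 .064 74.2
```

```text
time_s: 1.35
ee_pos: [0.3465, -0.361, 0.2052]
eef_rot: [-3.141, -0.0, 1.295]
force: [1.4, -0.3, 0.2]
grip_width: 0.0422
grip_force: 0.0
time_s: 2.6
ee_pos: [0.5407, -0.1042, 0.1507]
eef_rot: [-3.141, 0.0, 1.295]
force: [0.5, -0.3, -0.0]
grip_width: 0.0422
grip_force: 0.0
turn rz 0.00 shift 2.94 1.12 2.89 yaw now 74.2 t 2.6
```

```bash
python3 -m inch '-0.1 1 0.38 0.3 0 0 0; -0.1 1 0.38 0.3 0 0 0; -0.1 0.94 0.36 0.4 0 0 0; -0.1 0 0 0 0 0 0;-0.1 0 0 0 0 0 0'
python3 go.py .597 -.0285 .064 74.2
python3 - <<'E'
from h import *
c=camera("wrist");cv2.imwrite("pics/w1.png",c["img"]);print(c["intrinsics"][0])
E
```

```text
time_s: 3.22
ee_pos: [0.5963, -0.0299, 0.1215]
eef_rot: [-3.141, 0.0, 1.295]
force: [-0.0, -0.7, 0.5]
grip_width: 0.0422
grip_force: 0.0
turn rz 0.00 shift 0.05 0.01 1.92 yaw now 74.2 t 3.225
[309.70691629   0.         321.80587285]
```

View pics/w1.png

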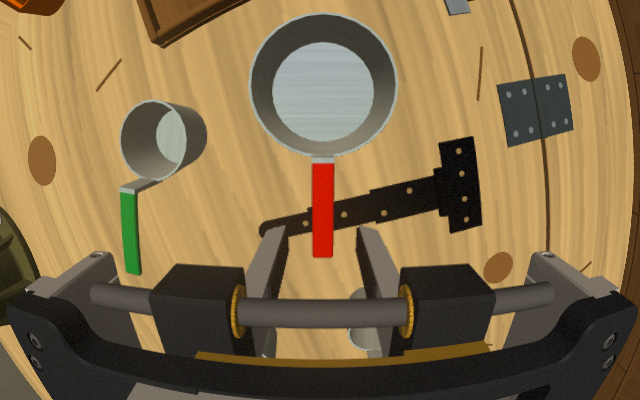

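Wrist view: the red handle (323,210) lies midway between the fingertips (277,232) and (367,232), parallel to the fingers. I'll descend and grip.

```bash
python3 -m inch '-0.1 0.05 0 0.6 0 0 0; -0.1 0 0 0.6 0 0 0; -0.1 0 0 0.5 0 0 0; -0.1 0 0 0.22 0 0 0; -0.1 0 0 0 0 0 0; -1 0 0 0 0 0 0; -1 0 0 0 0 0 0; -1 0 0 0 0 0 0;-1 0 0 0 0 0 0' 60
python3 -m inch '-1 0 0 -0.3 0 0 0; -1 0 0 -0.7 0 0 0; -1 0 0 -0.7 0 0 0; -1 0 0 -0.3 0 0 0; -1 0 0 0 0 0 0'
python3 - <<'E'
from h import *
P,px=cloud(camera("top"))
m=(np.hypot(*(P[:,:2]-[.6235,.0653]).T)<.06)&(P[:,2]>.11);Q=P[m];A=np.c_[Q[:,:2]-Q[:,:2].mean(0),np.ones(m.sum())]
print(m.sum(),np.linalg.lstsq(A,Q[:,2],rcond=None)[0],Q.mean(0))
E
cat > w.py <<'E'
from h import *
import sys
cv2.imwrite(sys.argv[2],camera(sys.argv[1])["img"])
E
python3 w.py wrist pics/w2.png
```

```text
time_s: 4.4
ee_pos: [0.5972, -0.028, 0.0641]
eef_rot: [3.141, -0.0, 1.295]
force: [-0.5, 0.3, 2.0]
grip_width: 0.0147
grip_force: 60.0
time_s: 5.03
ee_pos: [0.5971, -0.0279, 0.1242]
eef_rot: [3.141, -0.0, 1.295]
force: [-0.3, 0.8, -1.8]
grip_width: 0.015
grip_force: 60.0
339 [-1.01807358 -3.220727    0.31128882] [0.61945457 0.0467113  0.31128882]
```

View pics/w2.png

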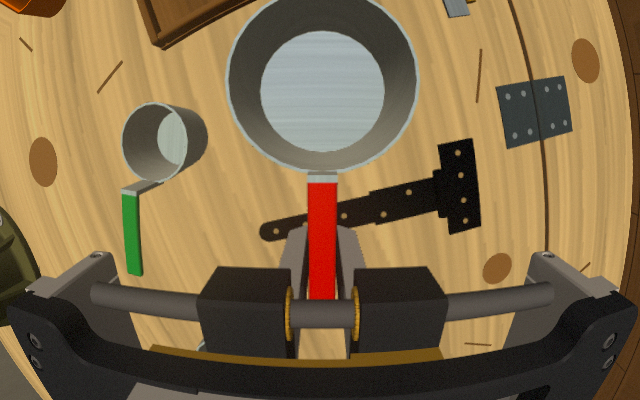

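Red handle gripped centrally at (322,235), cup still in line. I'll check tilt from the wrist depth and work out the shift to the till.

```bash
cat >> h.py <<'E'
def wcloud(c):
    """wrist fisheye cloud in world"""
    K,V=c["intrinsics"],c["view"];v,u=np.nonzero(c["range_z"]>0)
    d=np.c_[u,v]-[K[0,2],K[1,2]];r=np.hypot(*d.T)+1e-9;th=r/K[0,0];ok=th<1.4
    d,r,th,u,v=d[ok],r[ok],th[ok],u[ok],v[ok];z=c["range_z"][v,u].astype(float)
    p=np.c_[d*(np.tan(th)/r*z)[:,None],z];return (p-V[:3,3])@V[:3,:3],np.c_[u,v]
def held(k):
    """tilt (deg: along tool x, along tool y), floor height and rim centre of the held cup"""
    o=ctrl.get_obs();p=np.array(o["ee_pos"]);s=o["eef_rot"][2];x=np.array([np.cos(s),np.sin(s)]);y=np.array([np.sin(s),-np.cos(s)])
    P,_=wcloud(camera("wrist"));g=p[:2]+SP[k][0]*x;zb=p[2]+.0188-SP[k][1]
    L=np.c_[(P[:,:2]-g)@x,(P[:,:2]-g)@y,P[:,2]]
    r=SP[k][2]-.0075;m=(np.hypot(L[:,0],L[:,1])<r-.008)&(abs(L[:,2]-zb-.003)<.02)
    Q=L[m];a=np.linalg.lstsq(np.c_[Q[:,:2],np.ones(len(Q))],Q[:,2],rcond=None)[0]
    q,n=least_squares(lambda q,R:np.hypot(*(R-q).T)-SP[k][2]+.00125,[0,0],loss="soft_l1",f_scale=.002,args=(L[(abs(L[:,2]-zb-SP[k][3])<.004)&(abs(np.hypot(L[:,0],L[:,1])-SP[k][2])<.008),:2],)).x,m.sum()
    print(k,"tilt",np.degrees(np.arctan(a[:2])).round(2),"floor z - expected mm",(1e3*(a[2]-zb-.003)).round(1),"rim offset in tool mm",(1e3*q).round(1),n)
E
python3 -c "
from h import *
held('a')"; python3 go.py .5259 .1681 .0731 74.2
```

```text
a tilt [-1.21 -0.15] floor z - expected mm -2.1 rim offset in tool mm [ 2. -1.] 8271
turn rz 0.00 shift 5.64 -4.05 1.66 yaw now 74.2 t 5.175
```

```bash
python3 -m inch '-1 0.6 -0.4 0 0 0 0; -1 1 -0.72 0 0 0 0; -1 1 -0.72 0 0 0 0; -1 1 -0.72 0 0 0 0; -1 1 -0.72 0 0 0 0;-1 0.7 -0.52 0 0 0 0; -1 0.3 -0.25 0 0 0 0; -1 0 0 0.4 0 0 0; -1 0 0 0.5 0 0 0; -1 0 0 0.4 0 0 0'
python3 -m inch '-1 0 0 0.1 0 0 0; -1 0 0 0.07 0 0 0; -1 0 0 0 0 0 0'; python3 go.py .5259 .1681 .0731 74.2;python3 -c "
from h import *
held('a')"
```

```text
time_s: 6.42
ee_pos: [0.5256, 0.166, 0.0832]
eef_rot: [-3.14, 0.001, 1.294]
force: [0.5, -0.4, -1.5]
grip_width: 0.015
grip_force: 60.0
time_s: 6.8
ee_pos: [0.5259, 0.1667, 0.0799]
eef_rot: [3.141, -0.0, 1.295]
force: [0.2, 0.1, -1.4]
grip_width: 0.0148
grip_force: 60.0
turn rz 0.00 shift 0.04 -0.01 0.23 yaw now 74.2 t 6.8
a tilt [-1.16 -0.03] floor z - expected mm -2.0 rim offset in tool mm [ 2. -1.] 8276
```

```bash
python3 -m inch '-1 0 0 0.07 0 0 0; -1 0 0 0.07 0 0 0; -1 0 0 0 0 0 0' ; python3 -m inch '-1 0 0 0.04 0 0 0; -1 0 0 0 0 0 0'; python3 -m inch '-1 0 0 0.03 0 0 0; -1 0 0 0 0 0 0'
```

```text
time_s: 7.22
ee_pos: [0.5257, 0.1668, 0.0754]
eef_rot: [-3.141, 0.0, 1.295]
force: [0.8, 0.1, -0.4]
grip_width: 0.0151
grip_force: 60.0
time_s: 7.48
ee_pos: [0.5257, 0.1668, 0.0743]
eef_rot: [-3.142, -0.0, 1.295]
force: [-0.0, -0.2, -1.1]
grip_width: 0.0145
grip_force: 60.0
time_s: 7.72
ee_pos: [0.5258, 0.1668, 0.0734]
eef_rot: [-3.142, -0.0, 1.295]
force: [-0.1, -0.2, -0.1]
grip_width: 0.015
grip_force: 60.0
```

```bash
python3 -m inch '-1 0 0 0.03 0 0 0; -1 0 0 0 0 0 0' ; python3 -m inch '-0.6 0 0 0 0 0 0; -0.4 0 0 0 0 0 0; -0.1 0 0 0 0 0 0;-0.1 0 0 0 0 0 0' ; python3 -m inch '-0.1 0 0 -0.4 0 0 0; -0.1 0 0 -0.8 0 0 0; -0.1 0 0 -0.8 0 0 0; -0.1 0 0 -0.8 0 0 0; -0.1 0 0 0 0 0 0'
python3 - <<'E'
from h import *
c=camera("top");np.savez("pics/t1.npz",**c)
q,n=rim(c,'a',(.552,.2605),.009);print(q,n)
P,_=cloud(c);d=np.hypot(*(P[:,:2]-q).T)
F=P[(d<.035)&(P[:,2]<.03)];print("floor z",np.median(F[:,2]))
report(c,'a',(255,170,310,235),.009)
E
python3 go.py .446 -.261 .13 84.4
```

```text
time_s: 7.98
ee_pos: [0.526, 0.1667, 0.073]
eef_rot: [3.141, -0.0, 1.295]
force: [-1.1, -1.7, 5.0]
grip_width: 0.0148
grip_force: 60.0
time_s: 8.48
ee_pos: [0.5257, 0.1668, 0.0725]
eef_rot: [-3.141, 0.0, 1.295]
force: [-0.8, -0.4, 0.6]
grip_width: 0.0417
grip_force: 0.0
time_s: 9.1
ee_pos: [0.5266, 0.167, 0.1587]
eef_rot: [3.138, -0.002, 1.295]
force: [-0.5, 0.2, -0.3]
grip_width: 0.0421
grip_force: 0.0
[0.55217233 0.25974702] 21
floor z nan
a grip [0.5193 0.1403] rim [0.4235 0.1346] 0 dist 0.096 phi handle/line [3.4 3.4] L 0.012 18
turn rz -1.02 shift -14.45 -1.26 0.91 yaw now 74.2 t 9.15
  return _methods._mean(a, axis=axis, dtype=dtype,
  ret = ret.dtype.type(ret / rcount)
```

```bash
python3 -m inch '-0.1 0 0 0 0 0 -1; -0.1 -1 -0.09 0 0 0 0; -0.1 -1 -0.09 0 0 0 0; -0.1 -1 -0.09 0 0 0 0; -0.1 -1 -0.09 0 0 0 0; -0.1 -1 -0.09 0 0 0 0; -0.1 -1 -0.09 0 0 0 0; -0.1 -1 -0.09 0 0 0 0; -0.1 -1 -0.09 0 0 0 0; -0.1 -1 -0.09 0 0 0 0'
python3 -m inch '-0.1 -1 -0.09 0 0 0 0; -0.1 -1 -0.09 0 0 0 0; -0.1 -1 -0.09 0.2 0 0 0; -0.1 -1 -0.09 0.3 0 0 0; -0.1 -1 -0.07 0.4 0 0 0; -0.1 -0.45 0 0 0 0 0; -0.1 0 0 0 0 0 0; -0.1 0 0 0 0 0 0'
python3 - <<'E'
from h import *
c=camera("top");np.savez("pics/t1.npz",**c)
q,n=rim(c,'a',(.552,.2605),.009);print(q,n)
P,_=cloud(c);d=np.hypot(*(P[:,:2]-q).T)
F=P[(d<.035)&(P[:,2]<.03)];A=np.c_[F[:,:2]-q,np.ones(len(F))];print("floor",np.linalg.lstsq(A,F[:,2],rcond=None)[0],len(F))
try: report(c,'a',(255,170,310,235),.009)
except Exception as e: print(e)
c=camera("wrist");hsv=cv2.cvtColor(c["img"],cv2.COLOR_BGR2HSV);m=cv2.inRange(hsv,(20,150,120),(32,255,255));m[:140]=0;m[260:]=0;m[:,:200]=0;m[:,450:]=0
v,u=np.nonzero(m);print("yellow",len(u),np.polyfit(v,u,1),[ (r,u[v==r].mean()) for r in range(150,260,25) if (v==r).any()])
E
python3 go.py .446 -.261 .0702 84.4
```

```text
time_s: 10.4
ee_pos: [0.4737, -0.1002, 0.1556]
eef_rot: [-3.14, -0.0, 1.47]
force: [1.0, -0.5, -0.9]
grip_width: 0.0422
grip_force: 0.0
time_s: 11.4
ee_pos: [0.4454, -0.26, 0.1298]
eef_rot: [3.141, -0.0, 1.47]
force: [0.2, 0.9, -0.2]
grip_width: 0.0428
grip_force: 0.0
[0.55230912 0.25967588] 123
floor [-0.01377522  0.00181723  0.01135168] 355
a grip [0.5269 0.1696] rim [0.5523 0.2597] 123 dist 0.0936 phi handle/line [-106.3 -105.7] L 0.069 134
yellow 1967 [-5.90828939e-03  3.23259192e+02] [(175, np.float64(322.0)), (200, np.float64(322.5)), (225, np.float64(321.5)), (250, np.float64(322.0))]
turn rz -0.01 shift -0.03 0.02 1.99 yaw now 84.3 t 11.5
```

```bash
python3 -m inch '-0.1 0 0 0.6 0 0 0; -0.1 0 0 0.6 0 0 0; -0.1 0 0 0.5 0 0 0; -0.1 0 0 0.29 0 0 0; -0.1 0 0 0 0 0 0; -1 0 0 0 0 0 0; -1 0 0 0 0 0 0; -1 0 0 0 0 0 0;-1 0 0 0 0 0 0' 60
python3 -m inch '-1 0 0 -0.3 0 0 0; -1 0 0 -0.7 0 0 0; -1 0 0 -0.8 0 0 0; -1 0 0 -0.8 0 0 0; -1 0 0 -0.8 0 0 0;-1 0 0 -0.5 0 0 0; -1 0 0 0 0 0 0; -1 0 0 0 0 0 0'
python3 -c "
from h import *
held('b')"
python3 - <<'E'
import numpy as np
for k,r,f in(("b",.086,-61),("c",.076,-151),("d",.067,-16)):
    s=np.radians(f);print(k,.5523+r*np.cos(s),.2597+r*np.sin(s),"psi",f+180)
E
python3 go.py .594 .1845 .19 119
```

```text
time_s: 12.62
ee_pos: [0.4452, -0.2609, 0.0701]
eef_rot: [3.141, 0.0, 1.47]
force: [-0.1, -0.2, 2.2]
grip_width: 0.0149
grip_force: 60.0
time_s: 13.62
ee_pos: [0.4448, -0.2606, 0.1859]
eef_rot: [-3.14, -0.001, 1.47]
force: [0.1, -0.4, -1.5]
grip_width: 0.0147
grip_force: 60.0
b tilt [-1.16 -0.18] floor z - expected mm -1.7 rim offset in tool mm [-0.4 -0.9] 4533
b 0.593993627341185 0.18448270518601195 psi 119
c 0.48582890225740594 0.22285446886127835 psi 29
d 0.6167045336278674 0.24123229716026104 psi 164
turn rz -3.48 shift 10.56 11.54 -0.14 yaw now 84.2 t 13.675
```

```bash
python3 -m inch '-1 0 0 0 0 0 -0.6; -1 0 0 0 0 0 -0.96; -1 0 0 0 0 0 -0.96; -1 0 0 0 0 0 -0.96; -1 0.6 0.65 0 0 0 0; -1 0.9 0.98 0 0 0 0; -1 0.9 0.98 0 0 0 0;-1 0.9 0.98 0 0 0 0;-1 0.9 0.98 0 0 0 0;-1 0.9 0.98 0 0 0 0'
python3 -m inch '-1 0.9 0.98 0 0 0 0; -1 0.9 0.98 0 0 0 0;-1 0.9 0.98 0 0 0 0;-1 0.9 0.98 0 0 0 0;-1 0.9 0.98 0 0 0 0;-1 0.6 0.7 0 0 0 0; -1 0.3 0.4 0 0 0 0;-1 0 0 0 0 0 0; -1 0 0 0 0 0 0'
python3 -c "
from h import *
held('b')"
python3 go.py .594 .1845 .0822 119
```

```text
time_s: 14.92
ee_pos: [0.5165, -0.0449, 0.186]
eef_rot: [-3.141, -0.001, 2.077]
force: [-0.5, -1.6, -0.7]
grip_width: 0.0151
grip_force: 60.0
time_s: 16.05
ee_pos: [0.5951, 0.1819, 0.1867]
eef_rot: [-3.141, 0.0, 2.077]
force: [0.3, 0.2, -1.6]
grip_width: 0.0149
grip_force: 60.0
b tilt [-1.23 -0.1 ] floor z - expected mm -1.8 rim offset in tool mm [ 0.3 -0.7] 4529
turn rz -0.00 shift 0.10 0.01 3.49 yaw now 119.0 t 16.1
```

```bash
python3 -m inch '-1 0.1 0 0.3 0 0 0; -1 0 0 0.5 0 0 0; -1 0 0 0.5 0 0 0; -1 0 0 0.5 0 0 0; -1 0 0 0.5 0 0 0; -1 0 0 0.4 0 0 0; -1 0 0 0.3 0 0 0;-1 0 0 0.1 0 0 0; -1 0 0 0.1 0 0 0; -1 0 0 0.07 0 0 0'
python3 -m inch '-1 0 0 0.07 0 0 0; -1 0 0 0.03 0 0 0; -1 0 0 0 0 0 0'
python3 go.py .594 .1845 .0822 119
```

```text
time_s: 17.35
ee_pos: [0.594, 0.1854, 0.0889]
eef_rot: [3.141, 0.0, 2.077]
force: [-0.0, -0.2, -2.1]
grip_width: 0.015
grip_force: 60.0
time_s: 17.73
ee_pos: [0.5938, 0.1854, 0.0858]
eef_rot: [3.142, 0.0, 2.077]
force: [-0.3, 0.0, -1.0]
grip_width: 0.0149
grip_force: 60.0
turn rz 0.00 shift -0.03 -0.01 0.12 yaw now 119.0 t 17.725
```

```bash
python3 -m inch '-1 0 0 0.06 0 0 0; -1 0 0 0 0 0 0'; python3 -m inch '-1 0 0 0.04 0 0 0; -1 0 0 0 0 0 0'; python3 -m inch '-1 0 0 0.03 0 0 0; -1 0 0 0 0 0 0'
```

```text
time_s: 17.98
ee_pos: [0.5938, 0.1854, 0.0839]
eef_rot: [-3.142, -0.0, 2.077]
force: [-0.4, 0.7, -1.7]
grip_width: 0.0148
grip_force: 60.0
time_s: 18.23
ee_pos: [0.5938, 0.1854, 0.0827]
eef_rot: [-3.142, -0.0, 2.077]
force: [0.1, 0.4, 0.6]
grip_width: 0.0151
grip_force: 60.0
time_s: 18.48
ee_pos: [0.594, 0.1854, 0.0821]
eef_rot: [3.141, 0.0, 2.077]
force: [-0.4, -1.7, 2.6]
grip_width: 0.0148
grip_force: 60.0
```

```bash
python3 -m inch '-0.6 0 0 0 0 0 0; -0.4 0 0 0 0 0 0; -0.2 0 0 0 0 0 0;-0.2 0 0 0 0 0 0; -0.2 0 0 -0.4 0 0 0; -0.2 0 0 -0.8 0 0 0; -0.2 0 0 -0.8 0 0 0; -0.2 0 0 -0.5 0 0 0; -0.1 0 0 0 0 0 0.6; -0.1 0 0 0 0 0 0.95'
python3 -m inch '-0.1 0 0 0 0 0 0.96; -0.1 0 0 0 0 0 0.96; -0.1 0 0 0 0 0 0.95; -0.1 0 0 0 0 0 0.95; -0.1 0 0 0 0 0 0; -0.1 0 0 0 0 0 0'
python3 go.py .44 -.0 .135 65.3
```

```text
time_s: 19.73
ee_pos: [0.5938, 0.1854, 0.1573]
eef_rot: [3.141, 0.0, 1.802]
force: [-0.0, -0.6, 0.8]
grip_width: 0.0421
grip_force: 0.0
time_s: 20.48
ee_pos: [0.5938, 0.1854, 0.1569]
eef_rot: [-3.142, 0.0, 1.144]
force: [-1.0, -0.0, 0.1]
grip_width: 0.0427
grip_force: 0.0
turn rz 0.02 shift -7.76 -2.08 0.73 yaw now 65.5 t 20.475
```

```bash
python3 -m inch '-0.1 -0.6 -0.16 0 0 0 0; -0.1 -1 -0.27 0 0 0 0; -0.1 -1 -0.27 0 0 0 0;-0.1 -1 -0.27 0 0 0 0;-0.1 -1 -0.27 0 0 0 0;-0.1 -1 -0.27 0.2 0 0 0;-0.1 -1 -0.27 0.3 0 0 0;-0.1 -0.8 -0.2 0.2 0 0 0; -0.1 -0.36 -0.1 0 0 0 0; -0.1 0 0 0 0 0 0'
python3 - <<'E'
from h import *
c=camera("top");np.savez("pics/t2.npz",**c)
q,n=rim(c,'b',(.5523,.2597),.012);print(q,n)
P,_=cloud(c);d=np.hypot(*(P[:,:2]-q).T)
F=P[(d<.028)&(P[:,2]<.035)];A=np.c_[F[:,:2]-q,np.ones(len(F))];print("floor",np.linalg.lstsq(A,F[:,2],rcond=None)[0],len(F))
try: report(c,'b',(240,170,310,235),.012)
except Exception as e: print(e)
c=camera("wrist");hsv=cv2.cvtColor(c["img"],cv2.COLOR_BGR2HSV);m=cv2.inRange(hsv,(50,120,60),(80,255,255));m[:140]=0;m[260:]=0;m[:,:260]=0;m[:,390:]=0
v,u=np.nonzero(m);print("green",len(u),np.polyfit(v,u,1),[ (r,u[v==r].mean()) for r in range(150,260,25) if (v==r).any()])
E
python3 go.py .44 -.0 .0762 65.3
```

```text
time_s: 21.72
ee_pos: [0.4402, -0.0002, 0.1363]
eef_rot: [3.141, -0.0, 1.14]
force: [1.4, 0.0, -1.7]
grip_width: 0.0427
grip_force: 0.0
[0.55223465 0.25929659] 105
floor [-0.00082272  0.00985413  0.01450447] 231
b grip [0.5932 0.1852] rim [0.5522 0.2593] 105 dist 0.0847 phi handle/line [-60.4 -61.1] L 0.068 135
green 1842 [2.71726102e-03 3.20556398e+02] [(175, np.float64(321.0)), (200, np.float64(321.0)), (225, np.float64(321.5)), (250, np.float64(321.0))]
turn rz 0.01 shift -0.02 -0.01 2.00 yaw now 65.4 t 21.825
```

```bash
python3 -m inch '-0.1 0 0 0.6 0 0 0; -0.1 0 0 0.6 0 0 0; -0.1 0 0 0.5 0 0 0; -0.1 0 0 0.3 0 0 0; -0.1 0 0 0 0 0 0; -1 0 0 0 0 0 0; -1 0 0 0 0 0 0; -1 0 0 0 0 0 0;-1 0 0 0 0 0 0' 60
python3 -m inch '-1 0 0 -0.3 0 0 0; -1 0 0 -0.7 0 0 0; -1 0 0 -0.8 0 0 0; -1 0 0 -0.8 0 0 0; -1 0 0 -0.8 0 0 0;-1 0 0 -0.7 0 0 0; -1 0 0 0 0 0 0.6; -1 0 0 0 0 0 1; -1 0 0 0 0 0 1; -1 0 0 0 0 0 1'
python3 -m inch '-1 0 0 0 0 0 0; -1 0 0 0 0 0 0'
python3 -c "
from h import *
held('c')"
python3 go.py .486 .2226 .195 29
```

```text
time_s: 22.95
ee_pos: [0.44, -0.0001, 0.0761]
eef_rot: [3.141, 0.0, 1.14]
force: [-0.1, 0.1, 2.4]
grip_width: 0.0149
grip_force: 60.0
time_s: 24.2
ee_pos: [0.4398, -0.0, 0.1993]
eef_rot: [3.142, -0.0, 0.506]
force: [0.4, 0.4, -0.2]
grip_width: 0.0147
grip_force: 60.0
time_s: 24.45
ee_pos: [0.4399, -0.0001, 0.199]
eef_rot: [3.142, -0.0, 0.516]
force: [-0.1, 0.3, -2.0]
grip_width: 0.0151
grip_force: 60.0
c tilt [-0.82 -0.15] floor z - expected mm -0.9 rim offset in tool mm [-0.9 -0.9] 1973
turn rz 0.05 shift 4.94 -5.75 0.13 yaw now 29.5 t 24.5
```

```bash
python3 -m inch '-1 0.4 -0.47 0 0 0 0; -1 0.8 -0.93 0 0 0 0; -1 0.8 -0.93 0 0 0 0; -1 0.8 -0.93 0 0 0 0; -1 0.8 -0.93 0 0 0 0; -1 0.7 -0.8 0 0 0 0; -1 0.44 -0.52 0 0 0 0; -1 0.2 -0.24 0 0 0 0; -1 0 0 0 0 0 0; -1 0 0 0 0 0 0'
python3 go.py .486 .2226 .0912 29
```

```text
time_s: 25.75
ee_pos: [0.4847, 0.2222, 0.1989]
eef_rot: [3.142, 0.0, 0.511]
force: [-0.1, 0.3, -0.9]
grip_width: 0.0147
grip_force: 60.0
turn rz 0.03 shift 0.05 0.01 3.59 yaw now 29.3 t 25.75
```

```bash
python3 -m inch '-1 0.07 0 0.3 0 0 0; -1 0 0 0.5 0 0 0; -1 0 0 0.5 0 0 0; -1 0 0 0.5 0 0 0; -1 0 0 0.5 0 0 0; -1 0 0 0.5 0 0 0; -1 0 0 0.3 0 0 0;-1 0 0 0.1 0 0 0; -1 0 0 0.1 0 0 0; -1 0 0 0.1 0 0 0'
python3 -m inch '-1 0 0 0.06 0 0 0; -1 0 0 0.03 0 0 0; -1 0 0 0 0 0 0'
python3 go.py .486 .2226 .0912 29
```

```text
time_s: 27.0
ee_pos: [0.4867, 0.224, 0.097]
eef_rot: [3.141, -0.001, 0.512]
force: [-0.6, -0.1, -0.7]
grip_width: 0.0146
grip_force: 60.0
time_s: 27.38
ee_pos: [0.4865, 0.2239, 0.0942]
eef_rot: [-3.142, -0.0, 0.512]
force: [-0.1, -0.3, -1.8]
grip_width: 0.0151
grip_force: 60.0
turn rz 0.03 shift -0.04 0.03 0.10 yaw now 29.3 t 27.375
```

```bash
python3 -m inch '-1 0 0 0.05 0 0 0; -1 0 0 0 0 0 0'; python3 -m inch '-1 0 0 0.04 0 0 0; -1 0 0 0 0 0 0'; python3 -m inch '-1 0 0 0.03 0 0 0; -1 0 0 0 0 0 0'
```

```text
time_s: 27.62
ee_pos: [0.4864, 0.2239, 0.0925]
eef_rot: [-3.142, 0.0, 0.512]
force: [0.0, -0.6, -0.7]
grip_width: 0.0153
grip_force: 60.0
time_s: 27.88
ee_pos: [0.4865, 0.2239, 0.0914]
eef_rot: [3.142, -0.0, 0.512]
force: [0.3, -0.2, -0.7]
grip_width: 0.0149
grip_force: 60.0
time_s: 28.12
ee_pos: [0.4866, 0.224, 0.0911]
eef_rot: [3.141, -0.0, 0.512]
force: [-3.1, -1.9, 5.7]
grip_width: 0.0149
grip_force: 60.0
```

```bash
python3 -m inch '-0.6 0 0 0 0 0 0; -0.4 0 0 0 0 0 0; -0.2 0 0 0 0 0 0;-0.2 0 0 0 0 0 0; -0.2 0 0 -0.4 0 0 0; -0.2 0 0 -0.8 0 0 0; -0.2 0 0 -0.8 0 0 0; -0.2 0 0 -0.5 0 0 0; -0.1 0 0 0 0 0 -0.6; -0.1 0 0 0 0 0 -0.92'
python3 -m inch '-0.1 0 0 0 0 0 -0.92; -0.1 0 0 0 0 0 -0.92; -0.1 0 0 0 0 0 -0.92; -0.1 0 0 0 0 0 -0.92; -0.1 0 0 0 0 0 0; -0.1 0 0 0 0 0 0'
python3 go.py .6 -.2345 .142 81.3
```

```text
time_s: 29.38
ee_pos: [0.4865, 0.2239, 0.166]
eef_rot: [3.141, -0.0, 0.781]
force: [-1.8, 0.2, -0.6]
grip_width: 0.0421
grip_force: 0.0
time_s: 30.12
ee_pos: [0.4865, 0.2239, 0.1656]
eef_rot: [-3.142, -0.0, 1.416]
force: [0.1, 0.8, 0.5]
grip_width: 0.0422
grip_force: 0.0
turn rz -0.02 shift -14.53 6.05 0.79 yaw now 81.1 t 30.125
```

```bash
python3 -m inch '-0.1 -0.6 0.25 0 0 0 0; -0.1 -1 0.42 0 0 0 0; -0.1 -1 0.42 0 0 0 0; -0.1 -1 0.42 0 0 0 0; -0.1 -1 0.42 0 0 0 0; -0.1 -1 0.42 0 0 0 0; -0.1 -1 0.42 0 0 0 0; -0.1 -1 0.42 0 0 0 0; -0.1 -1 0.42 0 0 0 0; -0.1 -1 0.42 0 0 0 0'
python3 -m inch '-0.1 -1 0.42 0 0 0 0; -0.1 -1 0.42 0 0 0 0; -0.1 -1 0.42 0.2 0 0 0; -0.1 -1 0.42 0.3 0 0 0;-0.1 -0.6 0.22 0.2 0 0 0; -0.1 -0.33 0.12 0.05 0 0 0; -0.1 0 0 0 0 0 0; -0.1 0 0 0 0 0 0'
python3 - <<'E'
from h import *
c=camera("top");np.savez("pics/t3.npz",**c)
q,n=rim(c,'c',(.5523,.2597),.015);print(q,n)
P,_=cloud(c);d=np.hypot(*(P[:,:2]-q).T)
F=P[(d<.02)&(P[:,2]<.04)];A=np.c_[F[:,:2]-q,np.ones(len(F))];print("floor",np.linalg.lstsq(A,F[:,2],rcond=None)[0],len(F))
try: report(c,'c',(220,190,310,255),.015)
except Exception as e: print(e)
c=camera("wrist");hsv=cv2.cvtColor(c["img"],cv2.COLOR_BGR2HSV);m=cv2.inRange(hsv,(105,140,60),(125,255,255));m[:140]=0;m[260:]=0;m[:,:260]=0;m[:,390:]=0
v,u=np.nonzero(m);print("blue",len(u),np.polyfit(v,u,1),[ (r,u[v==r].mean()) for r in range(150,260,25) if (v==r).any()])
E
python3 go.py .6 -.2345 .0822 81.3
```

```text
time_s: 31.38
ee_pos: [0.5624, -0.0813, 0.1656]
eef_rot: [3.142, 0.0, 1.417]
force: [0.6, 0.3, -0.2]
grip_width: 0.0421
grip_force: 0.0
time_s: 32.38
ee_pos: [0.6002, -0.2336, 0.1435]
eef_rot: [3.141, 0.0, 1.42]
force: [-0.4, 0.5, 0.2]
grip_width: 0.0423
grip_force: 0.0
[0.55440169 0.26148566] 99
floor [-0.01226989 -0.04784567  0.01730318] 116
c grip [0.4888 0.223 ] rim [0.5546 0.2617] 102 dist 0.0764 phi handle/line [-151.  -149.6] L 0.063 61
blue 1772 [-7.25669433e-03  3.23903347e+02] [(175, np.float64(322.5)), (200, np.float64(322.5)), (225, np.float64(322.5)), (250, np.float64(322.0))]
turn rz 0.01 shift -0.03 -0.00 2.04 yaw now 81.4 t 32.475
```

```bash
python3 -m inch '-0.1 0 0 0.6 0 0 0; -0.1 0 0 0.6 0 0 0; -0.1 0 0 0.5 0 0 0; -0.1 0 0 0.34 0 0 0; -0.1 0 0 0 0 0 0; -1 0 0 0 0 0 0; -1 0 0 0 0 0 0; -1 0 0 0 0 0 0;-1 0 0 0 0 0 0' 60
python3 -m inch '-1 0 0 -0.3 0 0 0; -1 0 0 -0.7 0 0 0; -1 0 0 -0.8 0 0 0; -1 0 0 -0.8 0 0 0; -1 0 0 -0.8 0 0 0;-1 0 0 -0.8 0 0 0; -1 0 0 -0.2 0 0 -0.6; -1 0 0 0 0 0 -0.95; -1 0 0 0 0 0 -0.96; -1 0 0 0 0 0 -0.96'
python3 -m inch '-1 0 0 0 0 0 -0.96; -1 0 0 0 0 0 -0.96; -1 0 0 0 0 0 -0.96; -1 0 0 0 0 0 -0.96; -1 0 0 0 0 0 -0.96; -1 0 0 0 0 0 0; -1 0 0 0 0 0 0'
python3 -c "
from h import *
held('d')"
python3 go.py .6189 .243 .213 164
```

```text
time_s: 33.6
ee_pos: [0.6003, -0.2345, 0.0822]
eef_rot: [3.141, 0.0, 1.419]
force: [-0.6, -0.2, 2.2]
grip_width: 0.0148
grip_force: 60.0
time_s: 34.85
ee_pos: [0.6001, -0.2343, 0.2144]
eef_rot: [3.141, 0.0, 2.03]
force: [0.7, -0.1, -1.3]
grip_width: 0.0151
grip_force: 60.0
time_s: 35.72
ee_pos: [0.6001, -0.2344, 0.2141]
eef_rot: [-3.142, 0.0, 2.859]
force: [-0.7, -0.8, -0.4]
grip_width: 0.0147
grip_force: 60.0
d tilt [-0.44  0.7 ] floor z - expected mm -0.5 rim offset in tool mm [ 0.9 -0.1] 593
turn rz -0.02 shift 3.78 15.47 0.03 yaw now 163.8 t 35.775
```

```bash
python3 -m inch '-1 0.15 0.6 0 0 0 0; -1 0.24 1 0 0 0 0; -1 0.24 1 0 0 0 0; -1 0.24 1 0 0 0 0; -1 0.24 1 0 0 0 0; -1 0.24 1 0 0 0 0; -1 0.24 1 0 0 0 0; -1 0.24 1 0 0 0 0; -1 0.24 1 0 0 0 0; -1 0.24 1 0 0 0 0'
python3 -m inch '-1 0.24 1 0 0 0 0; -1 0.24 1 0 0 0 0; -1 0.24 1 0 0 0 0; -1 0.24 1 0 0 0 0; -1 0.24 1 0 0 0 0; -1 0.2 0.9 0 0 0 0; -1 0.15 0.6 0 0 0 0; -1 0.1 0.37 0 0 0 0; -1 0 0 0 0 0 0; -1 0 0 0 0 0 0'
python3 go.py .6189 .243 .1002 164
```

```text
time_s: 37.02
ee_pos: [0.6123, 0.0637, 0.214]
eef_rot: [3.141, 0.0, 2.862]
force: [-0.3, 1.0, -1.7]
grip_width: 0.015
grip_force: 60.0
time_s: 38.28
ee_pos: [0.6221, 0.2726, 0.2139]
eef_rot: [-3.142, 0.0, 2.862]
force: [0.2, 0.5, -1.0]
grip_width: 0.0148
grip_force: 60.0
turn rz -0.00 shift -0.17 -0.98 3.79 yaw now 164.0 t 38.275
```

```bash
python3 -m inch '-1 -0.07 -0.38 0 0 0 0; -1 -0.1 -0.6 0 0 0 0; -1 0 0 0 0 0 0; -1 0 0 0 0 0 0'
python3 -c "
from h import *
held('d')"
python3 go.py .6189 .243 .1002 164; python3 w.py wrist pics/w3.png
```

```text
time_s: 38.78
ee_pos: [0.6189, 0.2434, 0.2141]
eef_rot: [3.141, 0.0, 2.862]
force: [0.9, -0.0, 0.1]
grip_width: 0.0151
grip_force: 60.0
d tilt [-0.48  0.53] floor z - expected mm -0.5 rim offset in tool mm [ 0.9 -0.1] 594
turn rz 0.00 shift -0.01 -0.02 3.79 yaw now 164.0 t 38.825
```

View pics/w3.png

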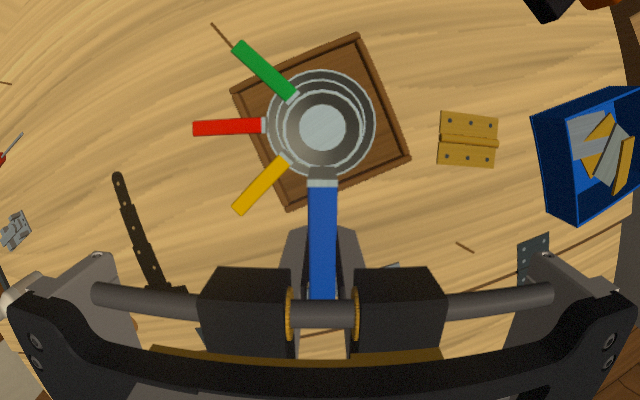

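Wrist view: the blue dipper, held with its floor at (322,127), hangs over the nest (rings centred about (320,122)). The green (265,70), red (229,127) and yellow (260,185) handles are spread out and clear of the fingers. Lowering now.

```bash
python3 -m inch '-1 -0.03 -0.02 0.3 0 0 0; -1 0 0 0.5 0 0 0; -1 0 0 0.5 0 0 0; -1 0 0 0.5 0 0 0; -1 0 0 0.5 0 0 0; -1 0 0 0.5 0 0 0; -1 0 0 0.4 0 0 0;-1 0 0 0.2 0 0 0; -1 0 0 0.1 0 0 0; -1 0 0 0.1 0 0 0'
python3 -m inch '-1 0 0 0.06 0 0 0; -1 0 0 0.03 0 0 0; -1 0 0 0 0 0 0'
python3 go.py .6189 .243 .1002 164
```

```text
time_s: 40.12
ee_pos: [0.6197, 0.2429, 0.1062]
eef_rot: [3.141, 0.001, 2.863]
force: [-0.2, -0.3, -2.2]
grip_width: 0.0148
grip_force: 60.0
time_s: 40.5
ee_pos: [0.6195, 0.2429, 0.1032]
eef_rot: [3.142, 0.0, 2.863]
force: [-0.1, 1.0, -0.8]
grip_width: 0.0152
grip_force: 60.0
turn rz 0.00 shift 0.02 -0.00 0.10 yaw now 164.0 t 40.5
```

```bash
python3 -m inch '-1 0 0 0.05 0 0 0; -1 0 0 0 0 0 0'; python3 -m inch '-1 0 0 0.04 0 0 0; -1 0 0 0 0 0 0'; python3 -m inch '-1 0 0 0.03 0 0 0; -1 0 0 0 0 0 0'
```

```text
time_s: 40.75
ee_pos: [0.6194, 0.2428, 0.1015]
eef_rot: [-3.142, -0.0, 2.863]
force: [0.6, -0.2, -1.0]
grip_width: 0.0151
grip_force: 60.0
time_s: 41.0
ee_pos: [0.6194, 0.2428, 0.1004]
eef_rot: [-3.142, -0.0, 2.863]
force: [-0.8, 0.5, -0.5]
grip_width: 0.0153
grip_force: 60.0
time_s: 41.25
ee_pos: [0.6199, 0.2428, 0.1001]
eef_rot: [3.141, 0.001, 2.863]
force: [1.5, -0.8, 4.6]
grip_width: 0.0148
grip_force: 60.0
```

```bash
python3 -m inch '-0.6 0 0 0 0 0 0; -0.4 0 0 0 0 0 0; -0.2 0 0 0 0 0 0;-0.2 0 0 0 0 0 0; -0.2 0 0 -0.4 0 0 0; -0.2 0 0 -0.8 0 0 0; -0.2 0 0 -0.8 0 0 0; -0.2 0 0 -0.8 0 0 0; -0.2 0 0 -0.4 0 0 0; -0.2 0 -0.6 0 0 0 0'
python3 -m inch '-0.2 0 -1 0 0 0 0; -0.2 0 -1 0 0 0 0; -0.2 0 -1 0 0 0 0; -0.2 0 -1 0 0 0 0; -0.2 0 -1 0 0 0 0; -0.2 0 -1 0 0 0 0; -0.2 0 -1 0 0 0 0; -0.2 0 -1 0 0 0 0; -0.2 0 -0.6 0 0 0 0; -0.2 0 0 0 0 0 0'
python3 - <<'E'
from h import *
c=camera("top");cv2.imwrite("pics/t4.png",c["img"])
q,n=rim(c,'d',(.5545,.2615),.018);print(q,n)
P,_=cloud(c);d=np.hypot(*(P[:,:2]-q).T)
F=P[(d<.016)&(P[:,2]<.05)];print("floor",np.median(F[:,2]),len(F))
for k,b in zip("abcd",(.009,.012,.015,.018)):
    q,n=rim(c,k,(.5535,.26),b)
    Q=P[(abs(np.hypot(*(P[:,:2]-q).T)-SP[k][2]+.001)<.003)&(abs(P[:,2]-b-SP[k][3])<.01)]
    A=np.c_[Q[:,:2]-q,np.ones(len(Q))];print(k,q.round(4),n,"rim z exp",b+SP[k][3],np.linalg.lstsq(A,Q[:,2],rcond=None)[0].round(4))
cv2.imwrite("pics/crop4.png",cv2.resize(c["img"][110:300,170:490],None,fx=2.5,fy=2.5,interpolation=cv2.INTER_CUBIC))
E
```

```text
time_s: 42.5
ee_pos: [0.6147, 0.2261, 0.1966]
eef_rot: [3.141, 0.001, 2.864]
force: [0.4, -0.7, -0.9]
grip_width: 0.0375
grip_force: 0.0
time_s: 43.75
ee_pos: [0.5434, -0.0231, 0.1957]
eef_rot: [3.142, 0.0, 2.861]
force: [0.7, 1.5, 1.2]
grip_width: 0.0372
grip_force: 0.0
[0.55594223 0.26181706] 81
floor 0.020175303748122042 68
a [0.5524 0.2596] 113 rim z exp 0.08099999999999999 [-0.0127 -0.038   0.08  ]
b [0.5523 0.2592] 89 rim z exp 0.079 [ 0.0197 -0.02    0.077 ]
c [0.5521 0.2606] 81 rim z exp 0.077 [-0.0147 -0.0272  0.0747]
d [0.5559 0.2613] 76 rim z exp 0.075 [0.0459 0.004  0.0726]
```

View pics/crop4.png

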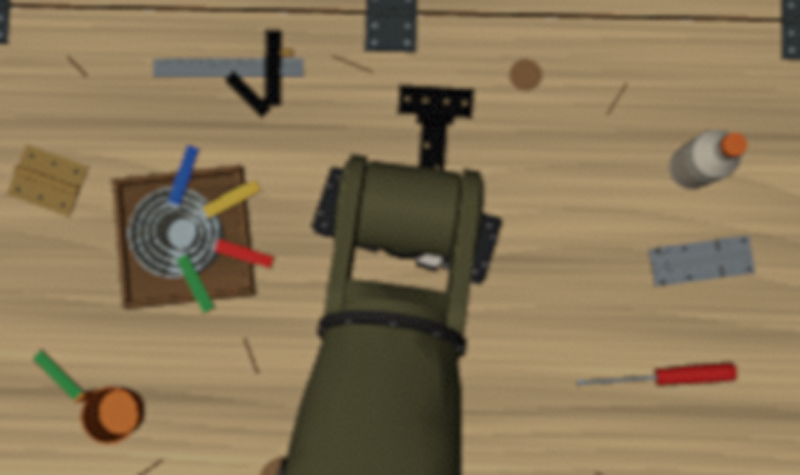

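The final view shows all four cups concentric in the till at crop (180,232). The handles are spread, the rim and floor heights match a fully seated nest, and the bystanders and orange decoy (112,412) haven't moved. Handing in.

```bash
python3 -c "
from station import ticket
print(ticket.hand_in())"
```

```text
the job is handed in; nothing more can be done
None
```

The four dippers are nested upright in the till in order (red, yellow, green, blue), each fully home by the depth readings. The job is handed in at about 44 s; the hand-in gave no verdict.

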